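# Wedge open the weight dock and press the note pad

## Task

The freshly glued note pad needs pressing, but the iron press weight is locked in its dock behind a spring-loaded red gate, and a thread spool stands in the way: move the spool at least 10 cm off, leaving it standing upright on the bench. With the weight still in the dock, drive the wooden wedge under the gate's bar, between the dock's side and the gate's lug, and let go so that the wedge alone holds the gate open; leave it there. Then draw the weight out without running it into the spool and set it down gently on the pad, knob up, centred and with its long sides in line with the pad's, without shifting the pad or disturbing the other things.

Things in the scene. Friction and masses are not known exactly. Their poses are not given: they have to be found in the camera images.
- dock: Grey steel dock fixed to the bench; place and heading vary. x from -34 to +41 mm, y from -44 to +57 mm, 48 mm high. Origin on the bench at the middle of the weight's parking place; x points into the dock (its mouth faces -x), y to its left. The weight stands on the bench itself between two cheeks 47 mm apart, back stop at x = +32.5 mm.
- dock_mouth (a point): Point on the bench in the middle of the mouth, dock (-34, 0, 0) mm. Steel lips 43 to 48 mm above the bench overhang the weight behind the mouth, with a slot 30 mm wide (y = -15 to +15 mm) for its knob: the weight can leave only by sliding straight out along the dock's -x, and is free to lift once its origin is at dock x < -67 mm.
- cheek_corner (a point): Front lower edge of the right cheek's outer face, dock (-34, -44, 0) mm. This outer face is the plane y = -44 mm, x from -34 to +41 mm; the wedge bears on it. On top of the right cheek lies a brass spring barrel, top 60 mm above the bench, y = -24 to -44, x = -32 to -20 mm.
- gate (a joint): Sliding red gate, in m: 0 shut, grows to the dock's -y up to 0.028; the weight passes from 0.015. A spring shuts it: 3 N shut, 6 N at 0.020. Its bar lies 38 to 46 mm above the bench at dock x = -48 to -37 mm, from the stop (hanging in front of the weight at y = -10 to -18 mm when shut) to y = -61 mm, where an arm leads back to the lug, with a spring post to 60 mm height.
- gate_lug (a point): Front edge of the inner face of the gate's hanging lug, 20 mm above the bench; dock (-32, -54, 20) mm when shut, moves with the gate. The lug spans dock x = -32 to -6 mm, 3 to 46 mm above the bench. A wedge slid along the bench in the dock's +x, under the bar and between cheek face (y = -44) and lug, pushes the gate open (about 10 to 15 N); friction then keeps it there.
- wedge: Loose light-wood wedge, 125 x 30 x 32 mm, 0.12 kg; origin at the middle of its underside, x along its length to the thin nose (x = +62 mm; tail -62). Its +y side is flat (y = +15 mm, goes against the cheek); the other side is parallel up to x = +20 mm, then slants to leave a 5 mm nose. Fully in (gate 20 mm open): in line with the dock's x, origin at about dock (-24, -59, 0) mm.
- weight: Iron press weight, 0.8 kg: block 44 x 60 mm (its x and y), 40 mm high, with a round brass knob 22 mm across standing on its middle from 40 to 70 mm height; origin at the centre of its underside. In the dock its long side (y) lies along the dock's x.
- pad: Teal note pad lying on the bench within reach (not one at the far end of the bench), 48 x 74 mm (its x and y), 8 mm thick; origin at the centre of its underside.
- spool: Thread spool with wooden ends and white thread, 33 mm diameter, 42 mm high, upright in front of the dock; origin at the centre of its underside.
- tape: Bystander: white linen tape roll lying flat, 66 mm diameter, 20 mm high; origin at the centre of its underside.
- stamp: Bystander: rubber stamp with wooden handle, 22 x 50 mm (x, y), 67 mm high; origin at the centre of its underside.
There are look-alikes about, which are no part of the job. Leave any blue look-alike of the weight alone.

How it is judged:
By the outcome, as a careful person would: the job done as asked, in the order asked, and still so for the second after the job is handed in, with the robot touching nothing.
It also fails if it takes over 72 s, if anything falls off the work surface, if the arm or the gripper's body presses on something with over 40 N, if the wrist force passes 120 N, or if a joint passes its speed limit or range.

## Robot

A 6-joint arm with a two-finger parallel gripper is mounted at the origin on a cart in front of the work surface, level with it; the furniture and walls round the work are solid. World frame = base frame: x ahead of the robot, y to its left, z up, the work surface at z = 0. Lengths are in m, angles in rad, forces in N, time in s.
With the tool pointing down it reaches from about 0.35 to 0.975 m from the base axis. Payload 4.9 kg.
Tool frame: the origin (TCP) lies midway between the tips of the shut fingers; the grasp point (between the pads) lies 19 mm behind it; z points along the fingers, y is the line along which they close (so a half turn about z gives the same grasp; the last joint's range is limited). The gripper opens to 85 mm and grips with 20 to 120 N. Pads are 22 mm wide; open, the fingers measure 114 mm over their backs; the gripper's body (76 mm by 85 mm) begins 54 mm behind the grasp point. The pads swing forward as they close: fully open they stand 13 mm farther back than shut.
Start: joints at [1.022, 0.053, 1.613, -0, 1.476, -0.119], TCP at [0.26, 0.568, 0.231] pointing down, gripper open.
Joint ranges: [-3.01, 3.01], [-1.01, 2.22], [0.06, 2.58], [-1.02, 4.17], [0.09, 2.62], [-3.14, 3.14]. Speed limits (rad/s): [2.57, 2.57, 3.14, 3.14, 3.14, 3.14].

## Interface

Orientations are given as a unit quaternion [w, x, y, z].
In Python, from plant import state, grab_frame, camera_info, job_done, spot_in, masks_of, pinpoint gives the robot as it stands.
- The arm moves only by the shell command python3 -m handwheel 'ROWS' [OPENING]. ROWS is JSON, a list that holds one entry, the list of rows, each a list of 6 numbers: the shift along the world's x, y, z in m, then the turn, a rotation vector about the world's x, y, z in degrees. In form: [[[tx, ty, tz, ax, ay, az], ...]]. A call has 1 to 20 rows; each row shifts and turns the commanded pose from where the row before left it; what a row does not reach is not made up. A row lasts 1/12 s, in which the tool goes at most 41.7 mm and 7.16 degrees, less where a joint would pass 70% of its speed; a pose out of reach is approached as far as the arm can. A call is refused whole if a number of a shift passes 0.0417 or a number of a turn 7.16, either way. A call with a gripper value outside its range is refused whole. OPENING is the opening, from 0 (shut) to 1 (fully open), set as the call begins (- or left out, the last holds). The fingers move at their own pace and stop on an object; the grip force is fixed at half the most. Time passes only in rows, so rows that do not move let the fingers close. It gives the time, the measured TCP pose, the force, the opening and the grip force at its end, in the units of the state.
- state(): the state, without advancing time (a new reading comes with each control period).
- grab_frame(name): name is "scene" or "top" or "wrist"; returns (picture, depth): 400x640x3 uint8, blue, green, red; 400x640 float32, m along the optical axis (not along the pixel's ray), 0 where there is no reading.
- camera_info(name): a dict with "fx", "fy", "cx", "cy" (pixels), "distortion" ([k1, k2, p1, p2, k3] as OpenCV has them; the pictures are not rectified), "T" (4x4, takes a point from camera to world coordinates). Camera axes: x right, y up, looking along -z (the intrinsics and any distortion apply to the point x, -y, -z); pixel columns grow to the right and rows downward; lengths in m; the calibration is good to about 2 mm. A picture is of the moment at which its call begins: read the wrist's pose just before it. camera_info takes no time and is no camera call; for the wrist camera it gives the pose at the moment of the call.
- job_done(): hands the job in; it is judged then, once.
Trained networks look in the newest picture that a camera, given by its name, has taken for a name from the list of things; names that differ only in an ending like _2 or _b are one class to them, and where a whole thing is asked for, a point or a joint stands for the part that bears it (a point fixed in the world has none). Each returns a list of dicts, best first, with "conf" (0 to 1); they miss things now and then, are a little off and sometimes report something else, mostly with a low value. They report only what shows in the picture. A call takes as long as a camera call. They do not tell look-alikes from the thing itself.
- spot_in(camera, thing): "box" ([left, top, width, height] in pixels, round what is visible of it).
- masks_of(camera, thing): "region" (400x640 bool, what is visible of it) and "box" ([left, top, width, height] in pixels, round what is visible of it).
- pinpoint(camera, thing): "position" ([column, row] in pixels: a listed point, or the origin of a listed thing).
The state is a dict: "time": time; "joint_pos": joint angles; "joint_vel": joint speeds; "joint_efforts": joint torques, N m; "tool_pos": TCP position; "tool_rot": TCP orientation; "contact_force": force on the tool from outside, world axes, zero at the start; "ft_torque": the same for the moment, N m; "gripper_width": opening from 0.0 (shut) to 1.0 (fully open); "grasp_force": force on a finger pad.
Only numpy, scipy, OpenCV 4.12 (cv2) and the standard library are available. Lean on these libraries where they do the work, as an engineer would, in place of code of your own. Each camera call takes 0.05 s, during which the arm holds its last target. There are 200 camera calls.

## Working session

There is one attempt and no reset: what is moved stays moved. The work goes in short steps, Python scripts to look and compute and a shell command to move; the robot and the scene stay as the last step left them, time stands still between calls to the robot, and variables do not carry over. Pictures are saved under pics/ and viewed, at most 10 in all, crops included, and the job is handed in when it is done.

```bash
mkdir -p pics; ls; cat > h.py <<'E'
import numpy as np, cv2
from plant import *
def px2w(cam, pts, z, info=None):
    """pixels -> world points on plane z"""
    c=info or camera_info(cam); K=np.array([[c["fx"],0,c["cx"]],[0,c["fy"],c["cy"]],[0,0,1]])
    u=cv2.undistortPoints(np.array(pts,float).reshape(-1,1,2),K,np.array(c["distortion"])).reshape(-1,2)
    T=np.array(c["T"]); d=np.c_[u[:,0],-u[:,1],-np.ones(len(u))]@T[:3,:3].T; o=T[:3,3]
    return o+d*((z-o[2])/d[:,2])[:,None]
def cloud(cam, depth, info=None):
    """world xyz image"""
    c=info or camera_info(cam); K=np.array([[c["fx"],0,c["cx"]],[0,c["fy"],c["cy"]],[0,0,1]])
    h,w=depth.shape; g=np.stack(np.meshgrid(np.arange(w),np.arange(h)),-1).reshape(-1,1,2).astype(float)
    u=cv2.undistortPoints(g,K,np.array(c["distortion"])).reshape(-1,2); D=depth.reshape(-1,1)
    T=np.array(c["T"]); P=np.c_[u[:,0],-u[:,1],-np.ones(len(u))]*D@T[:3,:3].T+T[:3,3]
    P[D[:,0]==0]=np.nan
    return P.reshape(h,w,3)
def w2px(cam,P,info=None):
    c=info or camera_info(cam); K=np.array([[c["fx"],0,c["cx"]],[0,c["fy"],c["cy"]],[0,0,1]])
    T=np.array(c["T"]); q=(np.atleast_2d(P)-T[:3,3])@T[:3,:3]; q=q*[1,-1,-1]
    return cv2.projectPoints(q,np.zeros(3),np.zeros(3),K,np.array(c["distortion"]))[0].reshape(-1,2)
E
python3 - <<'E'
from h import *
s=state(); print(s)
for n in("scene","top"):
    im,d=grab_frame(n); cv2.imwrite(f"pics/{n}0.png",im); np.save(f"pics/{n}0.npy",d)
    c=camera_info(n); print(n,np.round(c["T"],3).tolist(),c["fx"])
    for t in("dock_mouth","cheek_corner","gate_lug","wedge","weight","pad","spool","tape","stamp","dock"):
        r=pinpoint(n,t)
        for k in r[:3]:
            z=0.02 if t=="gate_lug" else 0
            print(n,t,round(k["conf"],2),np.round(k["position"],1),np.round(px2w(n,k["position"],z)[0],4))
E
```

```text
pics
{'time': 0.0, 'joint_pos': array([ 1.02196594e+00,  5.33846615e-02,  1.61426240e+00, -1.03528126e-05,
        1.47597769e+00, -1.19027985e-01]), 'joint_vel': array([ 6.80697290e-04,  2.49458041e-04, -2.76434549e-04, -1.75512351e-04,
        1.27140926e-03, -1.06990992e-05]), 'joint_efforts': array([-4.65960093e-04, -3.93679333e+01, -3.70178461e+01, -6.40105850e-05,
        6.89520588e-03,  1.00710889e-05]), 'tool_pos': array([0.2601329 , 0.56762794, 0.23006464]), 'tool_rot': array([-3.28149557e-04,  2.13250309e-01,  9.76997069e-01, -9.61612288e-04]), 'contact_force': array([-0.58338264, -0.53823639,  1.21386734]), 'ft_torque': array([ 0.03009032, -0.00519618,  0.06119485]), 'grasp_force': 0.0, 'gripper_width': 0.998232619750217}
scene [[0.855, 0.366, -0.368, 0.086], [-0.519, 0.608, -0.602, -0.977], [0.003, 0.705, 0.709, 0.856], [0.0, 0.0, 0.0, 1.0]] 498.45622897937176
scene dock_mouth 0.61 [315.2 161.9] [ 0.5968 -0.1512  0.    ]
scene cheek_corner 0.55 [325.5 169.6] [ 0.6038 -0.1901  0.    ]
scene gate_lug 0.49 [330.5 165.2] [ 0.6113 -0.201   0.02  ]
scene wedge 0.59 [250.5 230.
[... 758 characters left out ...]
150.5] [ 0.5991 -0.1549  0.    ]
top cheek_corner 0.85 [251.2 147.7] [ 0.6046 -0.1867  0.    ]
top gate_lug 0.56 [223.5 180. ] [ 0.5324 -0.1327  0.02  ]
top gate_lug 0.47 [258.1 144. ] [ 0.6068 -0.2035  0.02  ]
top wedge 0.89 [289.9 264.5] [ 0.3583 -0.2648  0.    ]
top weight 0.69 [304.1 125.4] [ 0.6516 -0.2994  0.    ]
top weight 0.64 [231. 132.] [ 0.6397 -0.144   0.    ]
top pad 0.96 [377.4 184.9] [ 0.5197 -0.4509  0.    ]
top spool 0.77 [227.6 178.9] [ 0.5385 -0.1374  0.    ]
top spool 0.23 [259.  140.5] [ 0.62   -0.2032  0.    ]
top tape 0.83 [357.6 139.6] [ 0.6185 -0.4127  0.    ]
top stamp 0.58 [385.  283.5] [ 0.3153 -0.458   0.    ]
top dock 0.7 [236.  130.5] [ 0.6428 -0.1546  0.    ]
```

```bash
python3 - <<'E'
import cv2
a=cv2.imread("pics/top0.png"); cv2.imwrite("pics/t0.png",cv2.resize(a[80:340,170:450],None,fx=2.3,fy=2.3,interpolation=cv2.INTER_CUBIC))
a=cv2.imread("pics/scene0.png"); cv2.imwrite("pics/s0.png",cv2.resize(a[110:330,190:450],None,fx=2.6,fy=2.6,interpolation=cv2.INTER_CUBIC))
E
```

```text
(no output)
```

View pics/t0.png

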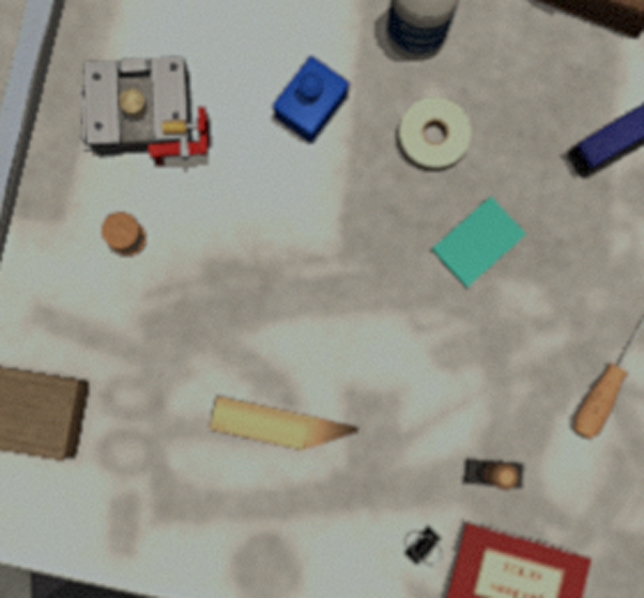

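View pics/s0.png

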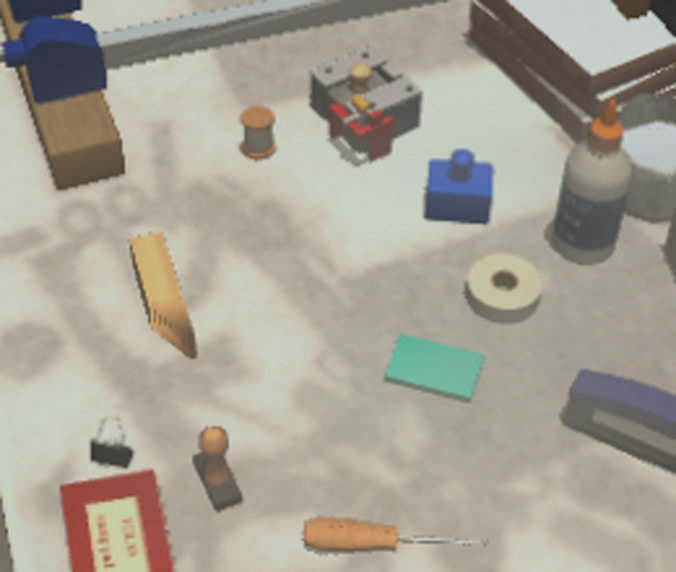

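Top crop: the dock is at top left (crop ≈135,100) with its mouth and red gate facing the image bottom. The spool is at (123,233) and the wedge at (285,425) with its nose to the right and its flat side up. The teal pad is at (480,242) with its long side slanting up to the right. The blue look-alike is at (312,98), the tape at (435,133) and the stamp at (493,473).

Next I'll refine these with depth.

```bash
cat >> h.py <<'E'
def top_of(cam,thing,zlo,zhi,near=None,dep=None,info=None):
    """min-area rect of the cloud of a thing's mask within a height band"""
    info=info or camera_info(cam); P=cloud(cam,dep,info); out=[]
    for r in masks_of(cam,thing)[:3]:
        p=P[r["region"]]; p=p[(p[:,2]>zlo)&(p[:,2]<zhi)]
        if len(p)<8: continue
        q=p[:,:2].astype(np.float32); c,wh,a=cv2.minAreaRect(q*1000)
        out.append((round(r["conf"],2),len(p),"med z",round(float(np.median(p[:,2])),4),"rect",np.round(c,1),np.round(wh,1),round(a,1)))
    return out
E
python3 - <<'E'
from h import *
im,d=grab_frame("top"); P=cloud("top",d)
for t,a,b in(("spool",.03,.055),("wedge",.022,.045),("pad",.003,.02),("weight",.03,.09),("dock",.043,.056),("tape",.01,.03),("stamp",.0,.08)):
    for o in top_of("top",t,a,b,dep=d): print(t,*o)
c=camera_info("wrist"); s=state(); print(np.round(c["T"],3).tolist(),c["fx"],c["cx"],c["cy"])
E
```

```text
spool 0.64 212 med z 0.0412 rect [ 528.6 -134.2] [32. 31.] 26.0
wedge 0.86 828 med z 0.0312 rect [ 355.7 -272.4] [123.7  30. ] 76.1
pad 0.88 794 med z 0.0073 rect [ 519.1 -451.5] [47.9 74.8] 40.4
weight 0.89 647 med z 0.0395 rect [ 649.5 -301.6] [45.3 60.8] 52.2
weight 0.59 447 med z 0.04 rect [ 635.6 -149.5] [40.6 65.3] 88.2
dock 0.84 1239 med z 0.0471 rect [ 636.4 -155.7] [ 95.4 105.6] 3.2
tape 0.8 682 med z 0.0192 rect [ 617.1 -413.5] [62.9 64.1] 27.0
stamp 0.5 249 med z 0.015 rect [ 311.8 -455. ] [48.1 21.4] 83.0
[[0.416, -0.876, -0.246, 0.198], [0.909, 0.4, 0.113, 0.597], [-0.001, -0.271, 0.963, 0.373], [0.0, 0.0, 0.0, 1.0]] 340.67315981660244 324.99874897782087 204.398060993465
```

```bash
python3 - <<'E'
from h import *
for n in("top","scene"):
    P=cloud(n,np.load(f"pics/{n}0.npy")).reshape(-1,3); P=P[~np.isnan(P[:,0])]
    for y0 in np.arange(-.5,.7,.1):
        row=[]
        for x0 in np.arange(.2,.8,.1):
            q=P[(P[:,0]>=x0)&(P[:,0]<x0+.1)&(P[:,1]>=y0)&(P[:,1]<y0+.1)]; row.append(f"{q[:,2].max():.2f}" if len(q) else " -- ")
        print(n,f"{y0:.1f}",*row)
E
```

```text
top -0.5 0.04 0.07 0.01 0.02 0.12 0.17 0.07
top -0.4 0.04 0.04 0.00 0.02 0.11 0.17 0.07
top -0.3 0.00 0.04 0.01 0.05 0.07 0.00 0.09
top -0.2 0.00 0.05 0.01 0.05 0.07 0.10 0.12
top -0.1 0.11 0.13 0.12 0.10 0.10 0.10 0.12
top -0.0 0.11 0.13 0.12 0.10 0.10 0.10 0.10
top 0.1 0.00 0.13 0.13 0.10 0.10 0.00 0.06
top 0.2 -0.00 0.11 0.05 0.00 0.00 0.01 0.00
top 0.3  --  0.00 0.00 0.00  --   --   -- 
top 0.4  --   --   --   --   --   --   -- 
top 0.5 -0.89  --   --   --   --   --   -- 
top 0.6 -0.89  --   --   --   --   --   -- 
scene -0.5 0.04 0.07 0.01 0.02 0.12 0.17 0.07
scene -0.4 0.04 0.04 0.01 0.02 0.11 0.17 0.07
scene -0.3 0.01 0.04 0.01 0.05 0.07 0.01 0.24
scene -0.2 0.01 0.05 0.03 0.05 0.07 0.10 0.23
scene -0.1 0.11 0.13 0.12 0.10 0.10 0.10 0.14
scene -0.0 0.11 0.13 0.11 0.10 0.10 0.11 0.12
scene 0.1 0.10 0.13 0.13 0.10 0.10 0.00 0.05
scene 0.2 -0.89 0.11 0.05 0.01 0.01 0.01 0.01
scene 0.3 -0.88 0.00 0.00 -0.00  --   --   -- 
scene 0.4 0.30  --   --   --   --   --   -- 
scene 0.5 0.30 -0.89  --   --   --   --   -- 
scene 0.6 0.25 -0.89  --   --   --   --   --
```

```bash
python3 -m handwheel '[[[0.012,-0.036,0,0,0,1.25],[0.012,-0.036,0,0,0,1.25],[0.012,-0.036,0,0,0,1.25],[0.012,-0.036,0,0,0,1.25],[0.012,-0.036,0,0,0,1.25],[0.012,-0.036,0,0,0,1.25],[0.012,-0.036,0,0,0,1.25],[0.012,-0.036,0,0,0,1.25],[0.012,-0.036,0,0,0,1.25],[0.012,-0.036,0,0,0,1.25],[0.012,-0.036,0,0,0,1.25],[0.012,-0.036,0,0,0,1.25],[0.012,-0.036,0,0,0,1.25],[0.012,-0.036,0,0,0,1.25],[0.012,-0.036,0,0,0,1.25],[0.012,-0.036,0,0,0,1.25],[0.012,-0.036,0,0,0,1.25],[0.012,-0.036,0,0,0,1.25],[0.012,-0.036,0,0,0,1.25],[0.012,-0.036,0,0,0,1.25]]]' 0.7
python3 -m handwheel '[[[0,0,0,0,0,0],[0,0,0,0,0,0],[0,0,0,0,0,0]]]'
python3 - <<'E'
from h import *
s=state(); R=camera_info("wrist"); im,d=grab_frame("wrist"); cv2.imwrite("pics/w1.png",im); np.save("pics/w1.npy",d)
print(s["tool_pos"],s["tool_rot"])
for t in("dock_mouth","cheek_corner","gate_lug","weight","spool"):
    for k in pinpoint("wrist",t)[:2]: print(t,round(k["conf"],2),np.round(k["position"]),np.round(px2w("wrist",k["position"],.02 if t=="gate_lug" else 0,R)[0],4))
for t,a,b in(("spool",.03,.055),("weight",.055,.09),("dock",.043,.052)):
    for o in top_of("wrist",t,a,b,dep=d,info=R): print(t,*o)
P=cloud("wrist",d,R).reshape(-1,3); q=P[(P[:,2]>.08)&(P[:,1]<0.1)&(P[:,2]<.15)]; print("tall near:",len(q),q[:,1].min() if len(q) else None)
for x0 in np.arange(.4,.75,.05):
    r=q[(q[:,0]>x0)&(q[:,0]<x0+.05)]; print(round(x0,2),len(r),np.round(r[:,1].min(),3) if len(r) else "")
E
```

```text
time: 3.17
tool_pos: [0.5007, -0.1539, 0.2315]
tool_rot: [0.0, -0.004, 1.0, -0.0]
contact_force: [0.4, -0.0, 1.1]
gripper_width: 0.701
grasp_force: 0.0
time: 3.42
tool_pos: [0.5002, -0.1517, 0.2311]
tool_rot: [-0.0, -0.003, 1.0, 0.0]
contact_force: [-0.5, -0.2, -0.3]
gripper_width: 0.701
grasp_force: 0.0
[ 0.50024206 -0.15174129  0.23109941] [-2.50646887e-04 -2.99466350e-03  9.99995436e-01  3.10943174e-04]
dock_mouth 0.78 [329. 260.] [ 0.6046 -0.1455  0.    ]
gate_lug 0.89 [281. 271.] [ 0.6095 -0.2009  0.02  ]
weight 0.95 [326. 285.] [ 0.6386 -0.1484  0.    ]
weight 0.87 [206. 292.] [ 0.65   -0.2972  0.    ]
spool 0.72 [341. 197.] [ 0.5271 -0.1328  0.    ]
spool 0.42 [330. 289.] [ 0.6438 -0.1441  0.    ]
spool 0.82 792 med z 0.0412 rect [ 527.1 -132.2] [30.8 31.6] 0.6
weight 0.95 351 med z 0.0652 rect [ 636.1 -145. ] [20.8 21.3] 52.1
dock 0.91 3829 med z 0.047 rect [ 634.9 -154.3] [ 94.5 104.2] 2.6
tall near: 16733 -0.37568380944645496
0.4 3496 -0.031
0.45 2100 -0.04
0.5 2288 -0.05
0.55 2138 -0.054
0.6 1202 -0.072
0.65 180 -0.08
0.7 9 -0.376
```

View pics/w1.png

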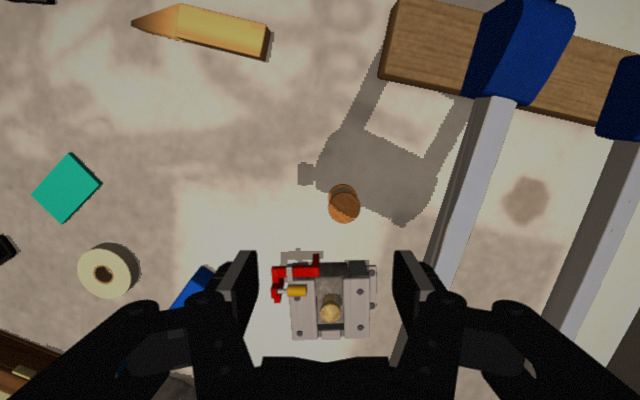

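Wrist view (image down is world +x): the spool is at (343,203), the dock at (330,300) with the brass knob at (330,312), and the rail is 8 cm to the right of the spool. The spool is at (0.527, −0.132), which agrees across two cameras, so I'll pick it up now.

```bash
python3 -m handwheel '[[[0.014,0.01,-0.02,0,0,0],[0.013,0.009,-0.035,0,0,0],[0,0,-0.04,0,0,0],[0,0,-0.04,0,0,0],[0,0,-0.035,0,0,0],[0,0,-0.025,0,0,0],[0,0,-0.015,0,0,0],[0,0,-0.009,0,0,0],[0,0,-0.004,0,0,0],[0,0,0,0,0,0],[0,0,0,0,0,0],[0,0,0,0,0,0]]]' 0.65
python3 -m handwheel '[[[0,0,0,0,0,0],[0,0,0,0,0,0],[0,0,0,0,0,0],[0,0,0,0,0,0],[0,0,0,0,0,0],[0,0,0,0,0,0]]]' 0
python3 - <<'E'
from h import *
im=cv2.imread("pics/w1.png"); d=np.load("pics/w1.npy")
# wrist camera pose at w1, from the pose then: TCP moved only by translation
s=state(); R=dict(camera_info("wrist")); T=np.array(R["T"]); T[:3,3]+=np.array([.50024,-.15174,.2311])-s["tool_pos"]; R["T"]=T
P=cloud("wrist",d,R); b,g,r=[im[...,i].astype(int) for i in range(3)]
for lo,hi in((.045,.0495),(.044,.051)):
    m=(P[...,2]>lo)&(P[...,2]<hi)&(abs(P[...,0]-.636)<.07)&(abs(P[...,1]+.145)<.08)&(r-b<40)
    m=cv2.morphologyEx(m.astype(np.uint8),cv2.MORPH_OPEN,np.ones((7,7)))>0
    c,wh,a=cv2.minAreaRect(P[m][:,:2].astype(np.float32)*1000); print(m.sum(),np.round(c,1),np.round(wh,1),round(a,2))
E
```

```text
time: 4.87
tool_pos: [0.5288, -0.1334, 0.0101]
tool_rot: [0.001, -0.003, 1.0, -0.001]
contact_force: [-0.3, -0.1, 0.5]
gripper_width: 0.652
grasp_force: 0.0
time: 5.37
tool_pos: [0.5285, -0.1333, 0.0097]
tool_rot: [0.001, -0.003, 1.0, -0.0]
contact_force: [-0.4, -0.7, 6.3]
gripper_width: 0.338
grasp_force: 58.5
2784 [ 644.  -145.5] [76.3 86.9] 2.62
2999 [ 644.  -145.6] [76.3 87.1] 2.62
```

```bash
python3 -m handwheel '[[[0,0,0.01,0,0,0],[0,0,0.025,0,0,0],[-0.008,-0.02,0.02,0,0,0],[-0.01,-0.03,0.005,0,0,0],[-0.01,-0.032,0,0,0,0],[-0.01,-0.032,0,0,0,0],[-0.01,-0.03,0,0,0,0],[-0.01,-0.023,-0.005,0,0,0],[0,-0.01,-0.02,0,0,0],[0,0,-0.018,0,0,0],[0,0,-0.009,0,0,0],[0,0,-0.005,0,0,0],[0,0,-0.0025,0,0,0],[0,0,0,0,0,0],[0,0,0,0,0,0],[0,0,0,0,0,0]]]'
python3 -m handwheel '[[[0,0,0,0,0,0],[0,0,0,0,0,0],[0,0,0,0,0,0],[0,0,0,0,0,0]]]' 0.65
python3 -m handwheel '[[[0,0,0.01,0,0,0],[0,0,0.03,0,0,0],[0,0,0.04,0,0,0],[0,0,0.04,0,0,0],[-0.01,0,0.04,0,0,-7],[-0.02,0.005,0.02,0,0,-7],[-0.02,0.005,0,0,0,-7],[-0.02,0.005,0,0,0,-7],[-0.02,0.01,0,0,0,-7],[-0.01,0.01,0,0,0,-7],[0,0.01,0,0,0,-7],[0,0,0,0,0,-7],[0,0,0,0,0,-7],[0,0,0,0,0,-7],[0,0,0,0,0,-7],[0,0,0,0,0,-7],[0,0,0,0,0,-7],[0,0,0,0,0,-7],[0,0,0,0,0,-6],[0,0,0,0,0,0]]]' 0.7
python3 - <<'E'
from h import *
s=state(); R=camera_info("wrist"); im,d=grab_frame("wrist"); cv2.imwrite("pics/w2.png",im); np.save("pics/w2.npy",d)
print(s["tool_pos"],s["tool_rot"],s["joint_pos"])
for t in("wedge","spool"):
    for k in pinpoint("wrist",t)[:2]: print(t,round(k["conf"],2),np.round(k["position"]),np.round(px2w("wrist",k["position"],0,R)[0],4))
for t,a,b in(("spool",.03,.055),("wedge",.026,.04)):
    for o in top_of("wrist",t,a,b,dep=d,info=R): print(t,*o)
E
```

```text
time: 6.7
tool_pos: [0.4701, -0.3097, 0.0099]
tool_rot: [0.0, -0.004, 1.0, -0.0]
contact_force: [-0.9, 2.0, 5.2]
gripper_width: 0.335
grasp_force: 59.4
time: 7.03
tool_pos: [0.4693, -0.3097, 0.0086]
tool_rot: [-0.0, -0.003, 1.0, 0.0]
contact_force: [-0.7, 0.3, -0.2]
gripper_width: 0.651
grasp_force: 0.0
time: 8.7
tool_pos: [0.3694, -0.2649, 0.1894]
tool_rot: [0.0, 0.787, 0.618, 0.0]
contact_force: [-0.2, 0.2, -0.5]
gripper_width: 0.704
grasp_force: 0.0
[ 0.36937885 -0.26488344  0.18942781] [3.52647666e-04 7.86524755e-01 6.17558648e-01 2.45676467e-05] [-7.86068894e-01 -3.47626617e-01  2.04169421e+00 -3.52804651e-05
  1.44681893e+00 -5.46538182e-01]
wedge 0.89 [312. 189.] [ 0.3547 -0.2702  0.    ]
spool 0.6 [431. 196.] [ 0.4693 -0.3057  0.    ]
spool 0.56 1002 med z 0.0413 rect [ 469.2 -307.4] [31.6 31.4] 32.7
wedge 0.59 215 med z 0.037 rect [ 608.2 -179.7] [39.9 50. ] 13.1
wedge 0.55 3661 med z 0.0313 rect [ 354.7 -270.5] [125.   29.1] 76.4
```

View pics/w2.png

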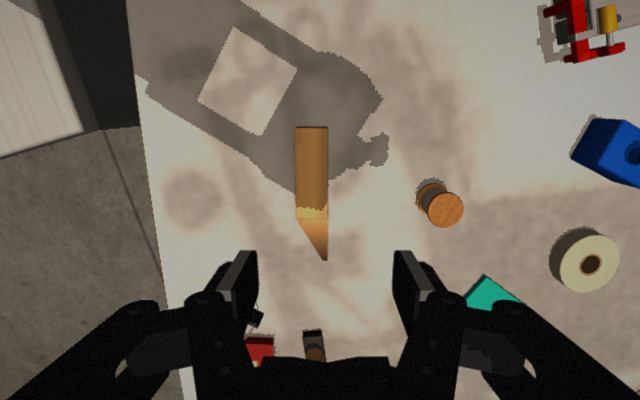

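Wrist view: the spool stands upright at (440,205), which is world (0.469, −0.307), about 18 cm from where it was. The wedge lies at (312,190) with its nose down the image and its flat side to the right, and the fingers are already square to it. I'll grasp it near the tail.

```bash
python3 -m handwheel '[[[-0.002,0.02,-0.02,0,0,0],[-0.001,0.021,-0.03,0,0,0],[0,0,-0.035,0,0,0],[0,0,-0.035,0,0,0],[0,0,-0.025,0,0,0],[0,0,-0.018,0,0,0],[0,0,-0.01,0,0,0],[0,0,-0.006,0,0,0],[0,0,-0.002,0,0,0],[0,0,0,0,0,0],[0,0,0,0,0,0]]]' 0.65
python3 -m handwheel '[[[0,0,0,0,0,0],[0,0,0,0,0,0],[0,0,0,0,0,0],[0,0,0,0,0,0],[0,0,0,0,0,0]]]' 0
python3 -m handwheel '[[[0,0,0.01,0,0,0],[0,0,0.025,0,0,0],[0,0,0.03,0,0,0],[0,0,0.025,0,0,7],[0.006,0,0,0,0,7],[0.007,0,0,0,0,7],[0.007,0,0,0,0,7],[0.007,0,0,0,0,7],[0.007,0.002,0,0,0,7],[0.007,0.002,0,0,0,7],[0.007,0.002,0,0,0,7],[0.007,0.002,0,0,0,7],[0.007,0.002,0,0,0,7],[0.007,0.002,0,0,0,7],[0.007,0,0,0,0,7],[0.007,0,0,0,0,7],[0.007,0,0,0,0,7],[0.007,0,0,0,0,7],[0,0,0,0,0,1.2],[0,0,0,0,0,0]]]'
python3 - <<'E'
from h import *
s=state(); q=s["tool_rot"]; print(s["tool_pos"],q,"heading",np.degrees(np.arctan2(2*q[1]*q[2],q[2]**2-q[1]**2))-90 if 0 else np.degrees(np.arctan2(q[2]**2-q[1]**2,2*q[1]*q[2]))-90)
R=camera_info("wrist"); im,d=grab_frame("wrist"); cv2.imwrite("pics/w3.png",im); np.save("pics/w3.npy",d)
for t in("dock_mouth","cheek_corner","gate_lug","wedge"):
    for k in pinpoint("wrist",t)[:2]: print(t,round(k["conf"],2),np.round(k["position"]),np.round(px2w("wrist",k["position"],.02 if t=="gate_lug" else 0.0,R)[0],4))
P=cloud("wrist",d,R); b,g,r=[im[...,i].astype(int) for i in range(3)]
m=(P[...,2]>.044)&(P[...,2]<.051)&(abs(P[...,0]-.636)<.07)&(abs(P[...,1]+.145)<.08)&(r-b<40)
m=cv2.morphologyEx(m.astype(np.uint8),cv2.MORPH_OPEN,np.ones((7,7)))>0
c,wh,a=cv2.minAreaRect(P[m][:,:2].astype(np.float32)*1000); print(m.sum(),np.round(c,1),np.round(wh,1),round(a,2))
for o in top_of("wrist","wedge",.08,.16,dep=d,info=R): print("wedge",*o)
for o in top_of("wrist","weight",.055,.09,dep=d,info=R): print("weight",*o)
E
```

```text
time: 9.87
tool_pos: [0.3673, -0.2247, 0.0091]
tool_rot: [0.001, 0.786, 0.618, 0.0]
contact_force: [0.5, -0.3, 0.4]
gripper_width: 0.649
grasp_force: 0.0
time: 10.28
tool_pos: [0.3674, -0.2247, 0.0091]
tool_rot: [0.001, 0.786, 0.618, 0.0]
contact_force: [-0.4, 0.3, 6.4]
gripper_width: 0.34
grasp_force: 60.5
time: 11.95
tool_pos: [0.463, -0.2116, 0.0977]
tool_rot: [-0.0, -0.022, 1.0, 0.0]
contact_force: [-0.1, 0.6, -1.9]
gripper_width: 0.339
grasp_force: 59.7
[ 0.46303406 -0.21156438  0.09766541] [-4.94892899e-04 -2.16947156e-02  9.99764492e-01  2.35710899e-04] heading 2.4862267110460152
wedge 0.7 [325. 343.] [ 0.5815 -0.2062  0.    ]
0 [0. 0.] [0. 0.] 0.0
```

View pics/w3.png

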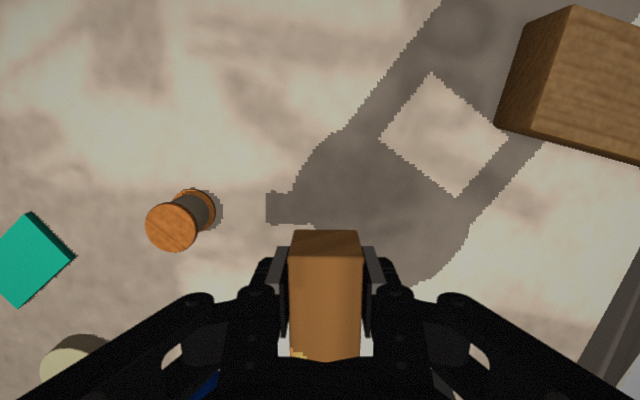

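Wrist view: the wedge is held square in the fingers at (325,300), but the dock is hidden behind the gripper. I'll lower the wedge and check it against the dock in the top view.

```bash
python3 -m handwheel '[[[0,-0.001,-0.02,0,0,0],[0,0,-0.025,0,0,0],[0,0,-0.02,0,0,0],[0,0,-0.012,0,0,0],[0,0,-0.007,0,0,0],[0,0,-0.004,0,0,0],[0,0,0,0,0,0],[0,0,0,0,0,0],[0,0,0,0,0,0]]]'
python3 - <<'E'
from h import *
s=state(); im,d=grab_frame("top"); P=cloud("top",d); cv2.imwrite("pics/t4.png",cv2.resize(im[110:230,200:320],None,fx=5,fy=5,interpolation=cv2.INTER_CUBIC))
for t in("dock_mouth","cheek_corner","gate_lug"):
    for k in pinpoint("top",t)[:1]: print(t,round(k["conf"],2),np.round(k["position"]),np.round(px2w("top",k["position"],.02 if t=="gate_lug" else 0.0)[0],4))
b,g,r=[im[...,i].astype(int) for i in range(3)]
m=(P[...,2]>.044)&(P[...,2]<.0515)&(abs(P[...,0]-.636)<.07)&(abs(P[...,1]+.145)<.08)&(r-b<40)
m=cv2.morphologyEx(m.astype(np.uint8),cv2.MORPH_OPEN,np.ones((3,3)))>0
c,wh,a=cv2.minAreaRect(P[m][:,:2].astype(np.float32)*1000); print("dock",m.sum(),np.round(c,1),np.round(wh,1),round(a,2))
m=(P[...,2]>.024)&(P[...,2]<.036)&(P[...,0]<.585)&(P[...,0]>.48)&(abs(P[...,1]+.207)<.03)&(r-b>30)
m=cv2.morphologyEx(m.astype(np.uint8),cv2.MORPH_OPEN,np.ones((3,3)))>0
q=P[m]; print("wedge",m.sum(),"xmax",q[:,0].max())
for x0 in np.arange(.485,.585,.012):
    w=q[(q[:,0]>x0)&(q[:,0]<x0+.012)]
    if len(w): print(round(x0+.006,3),np.round([w[:,1].min(),w[:,1].max()],4))
m=(r-b>60)&(r-g>60)&(P[...,2]>.036)&(P[...,2]<.05)&(P[...,0]>.56)
q=P[m]; print("red",m.sum(),q[:,:2].min(0),q[:,:2].max(0))
# predicted dock outline in this picture
o=np.array([.6405,-.1454]);h=np.radians(2.6);Rm=np.array([[np.cos(h),-np.sin(h)],[np.sin(h),np.cos(h)]])
for n,p,z in(("cheek top front",(-34,-44),.048),("cheek top rear",(41,-44),.048),("bar end",(-48,-61),.046)):
    print(n,np.round((w2px("top",np.r_[o+Rm@np.array(p)/1000,z])[0]-[200,110])*5))
E
```

```text
time: 13.05
tool_pos: [0.4643, -0.2134, 0.0109]
tool_rot: [0.001, -0.022, 1.0, -0.001]
contact_force: [1.3, -0.6, -1.5]
gripper_width: 0.342
grasp_force: 59.7
dock_mouth 0.59 [234. 149.] [ 0.6025 -0.1499  0.    ]
cheek_corner 0.91 [251. 144.] [ 0.6125 -0.1855  0.    ]
gate_lug 0.68 [260. 143.] [ 0.608  -0.2073  0.02  ]
dock 999 [ 636.8 -147.5] [91.8 88.5] 1.63
wedge 9 xmax 0.5678795061173402
0.563 [-0.2028 -0.1983]
red 135 [ 0.5933113 -0.2084506] [ 0.63582979 -0.15968475]
cheek top front [251. 147.]
cheek top rear [242. -31.]
bar end [296. 180.]
```

View pics/t4.png

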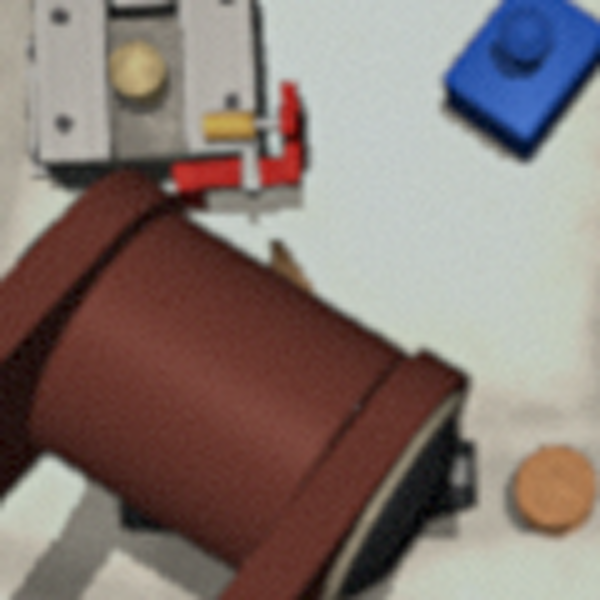

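```bash
python3 - <<'E'
from h import *
f=lambda u,v,z:np.round(px2w("top",[200+(u+.0)/5-.4,110+v/5-.4],z)[0]*1000,1)
for n,u,v,z in(("nose",277,243,.032),("cheek R edge front",261,90,.048),("cheek R edge rear",257,5,.048),("left plate L edge",35,155,.048),("left plate L edge rear",37,5,.048),("knob",139,68,.069),("bar front R corner",300,180,.046),("bar front L",178,190,.046),("L front corner plate",40,158,.048),("red lug R edge",300,110,.046)):
    print(n,f(u,v,z))
im=cv2.imread("pics/top0.png")
s=state(); o=s["tool_pos"]; h=np.radians(2.49); print("nose by TCP (wedge x 48+62 ahead)",(o+.110*np.array([np.cos(h),np.sin(h),0])+.0125*np.array([-np.sin(h),np.cos(h),0]))*1000)
E
```

```text
nose [ 573.8 -198.5   32. ]
cheek R edge front [ 633.1 -194.2   48. ]
cheek R edge rear [ 668.8 -192.6   48. ]
left plate L edge [ 607.8 -103.8   48. ]
left plate L edge rear [ 670.3 -103.8   48. ]
knob [ 636.1 -149.    69. ]
bar front R corner [ 596.1 -209.5   46. ]
bar front L [ 592.8 -160.7   46. ]
L front corner plate [ 606.5 -105.8   48. ]
red lug R edge [ 625.1 -209.6   46. ]
nose by TCP (wedge x 48+62 ahead) [ 573.15195883 -195.80664294   10.34910763]
```

Top view: the nose is at crop (277,243) and the gap between cheek and lug is around (270–290,125). In the top frame the nose centre would sit about 2 mm too close to the cheek, so I'm shifting −y by 2 mm, lowering a touch, and driving in.

```bash
python3 -m handwheel '[[[0,-0.002,-0.0015,0,0,0],[0.007,0.0003,0,0,0,0],[0.007,0.0003,0,0,0,0],[0.007,0.0003,0,0,0,0],[0.007,0.0003,0,0,0,0],[0.007,0.0003,0,0,0,0],[0.007,0.0003,0,0,0,0],[0,0,0,0,0,0]]]'
python3 - <<'E'
from h import *
im,d=grab_frame("top"); im2,_=grab_frame("scene")
a=cv2.resize(im[120:180,225:285],(480,480),interpolation=cv2.INTER_CUBIC); b=cv2.resize(im2[120:200,280:380],(600,480),interpolation=cv2.INTER_CUBIC)
cv2.imwrite("pics/c5.png",cv2.resize(np.hstack([a,b]),(792,352)))
E
```

```text
time: 13.92
tool_pos: [0.506, -0.2132, 0.0092]
tool_rot: [-0.001, -0.023, 1.0, 0.0]
contact_force: [-4.1, 1.2, 8.5]
gripper_width: 0.339
grasp_force: 60.9
```

View pics/c5.png

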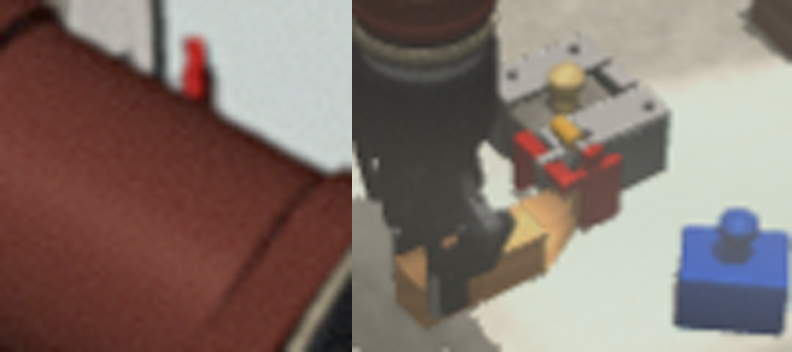

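Scene view: the nose is under the bar, heading in between the cheek and the hanging lug at (590,190). I'll keep driving.

```bash
python3 -m handwheel '[[[0.005,0.0002,0.0005,0,0,0],[0.005,0.0002,0,0,0,0],[0.005,0.0002,0,0,0,0],[0.005,0.0002,0,0,0,0],[0.005,0.0002,0,0,0,0],[0,0,0,0,0,0]]]'
python3 -m handwheel '[[[0.005,0.0003,0,0,0,0],[0.005,0.0002,0,0,0,0],[0.005,0.0002,0,0,0,0],[0.005,0.0002,0,0,0,0],[0,0,0,0,0,0]]]'
```

```text
time: 14.52
tool_pos: [0.5285, -0.2113, 0.0092]
tool_rot: [-0.004, -0.023, 1.0, 0.001]
contact_force: [-12.7, 4.6, 11.7]
gripper_width: 0.337
grasp_force: 61.6
time: 14.93
tool_pos: [0.5485, -0.2101, 0.009]
tool_rot: [-0.003, -0.023, 1.0, 0.002]
contact_force: [-9.2, 4.9, 11.7]
gripper_width: 0.337
grasp_force: 61.7
```

```bash
python3 -m handwheel '[[[0.005,0.0003,0,0,0,0],[0.005,0.0003,0,0,0,0],[0.005,0.0003,0,0,0,0],[0.005,0.0003,0,0,0,0],[0.005,0.0002,0,0,0,0],[0,0,0,0,0,0]]]'
python3 - <<'E'
from h import *
im,d=grab_frame("top"); im2,_=grab_frame("scene")
a=cv2.resize(im[110:180,215:285],(480,480),interpolation=cv2.INTER_CUBIC); b=cv2.resize(im2[120:200,280:380],(600,480),interpolation=cv2.INTER_CUBIC)
cv2.imwrite("pics/c6.png",cv2.resize(np.hstack([a,b]),(792,352)))
E
```

```text
time: 15.43
tool_pos: [0.5748, -0.2084, 0.009]
tool_rot: [-0.002, -0.023, 1.0, 0.001]
contact_force: [-6.7, 4.6, 8.2]
gripper_width: 0.339
grasp_force: 61.2
```

View pics/c6.png

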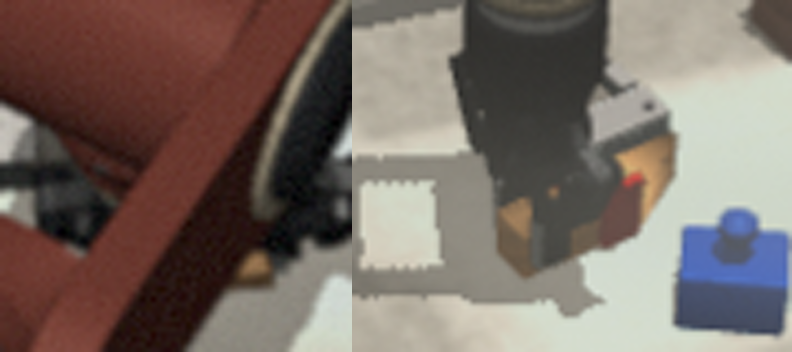

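Scene view: the wedge is through, and the red lug (625,210) rests on its parallel part. Releasing, then checking from above.

```bash
python3 -m handwheel '[[[0,0,0,0,0,0],[0,0,0,0,0,0],[0,0,0,0,0,0],[0,0,0,0,0,0]]]' 0.6
python3 -m handwheel '[[[0,0,0.008,0,0,0],[0,0,0.02,0,0,0],[0,0,0.035,0,0,0],[-0.005,0,0.035,0,0,0],[-0.02,0.015,0.035,0,0,0],[-0.025,0.02,0.035,0,0,0],[-0.02,0.02,0.035,0,0,0],[-0.01,0.005,0.015,0,0,0],[0,0,0,0,0,0],[0,0,0,0,0,0],[0,0,0,0,0,0]]]'
python3 - <<'E'
from h import *
s=state(); R=camera_info("wrist"); im,d=grab_frame("wrist"); cv2.imwrite("pics/w7.png",im); np.save("pics/w7.npy",d)
print(s["tool_pos"],s["tool_rot"])
for o in top_of("wrist","weight",.055,.09,dep=d,info=R): print("weight",*o)
for o in top_of("wrist","wedge",.025,.037,dep=d,info=R): print("wedge",*o)
for t in("dock_mouth","gate_lug","weight","wedge"):
    for k in pinpoint("wrist",t)[:2]: print(t,round(k["conf"],2),np.round(k["position"]),np.round(px2w("wrist",k["position"],.02 if t=="gate_lug" else 0,R)[0],4))
P=cloud("wrist",d,R); b,g,r=[im[...,i].astype(int) for i in range(3)]
m=(P[...,2]>.036)&(P[...,2]<.05)&(r-b>60)&(r-g>60)&(P[...,0]>.56)&(abs(P[...,1]+.19)<.1); q=P[m]; print("red bar",m.sum(),q[:,:2].min(0),q[:,:2].max(0))
m=(P[...,2]>.044)&(P[...,2]<.051)&(abs(P[...,0]-.636)<.07)&(abs(P[...,1]+.145)<.08)&(r-b<40)
m=cv2.morphologyEx(m.astype(np.uint8),cv2.MORPH_OPEN,np.ones((7,7)))>0
c,wh,a=cv2.minAreaRect(P[m][:,:2].astype(np.float32)*1000); print(m.sum(),np.round(c,1),np.round(wh,1),round(a,2))
cv2.imwrite("pics/c7.png",cv2.resize(im[200:370,230:430],(760,570)))
E
```

```text
time: 15.87
tool_pos: [0.5757, -0.21, 0.0088]
tool_rot: [0.0, -0.022, 1.0, -0.0]
contact_force: [0.1, -0.3, 0.1]
gripper_width: 0.599
grasp_force: 0.0
time: 16.78
tool_pos: [0.5004, -0.1542, 0.2179]
tool_rot: [-0.0, -0.022, 1.0, 0.0]
contact_force: [0.2, 0.4, 0.3]
gripper_width: 0.597
grasp_force: 0.0
[ 0.50037261 -0.15424959  0.21791185] [-4.70053489e-04 -2.23443825e-02  9.99750205e-01  1.89182871e-04]
weight 0.88 376 med z 0.0649 rect [ 636.3 -145.5] [22.4 20.3] 2.0
wedge 0.57 1583 med z 0.0311 rect [ 621.5 -204.5] [124.6  30.5] 3.0
gate_lug 0.88 [261. 277.] [ 0.6129 -0.2194  0.02  ]
weight 0.9 [326. 292.] [ 0.6401 -0.1463  0.    ]
weight 0.77 [199. 293.] [ 0.6489 -0.2978  0.    ]
wedge 0.97 [275. 278.] [ 0.6241 -0.2065  0.    ]
red bar 241 [ 0.59327274 -0.20691519] [ 0.605154   -0.17693954]
3153 [ 642.8 -145. ] [74.8 87.4] 2.95
```

View pics/c7.png

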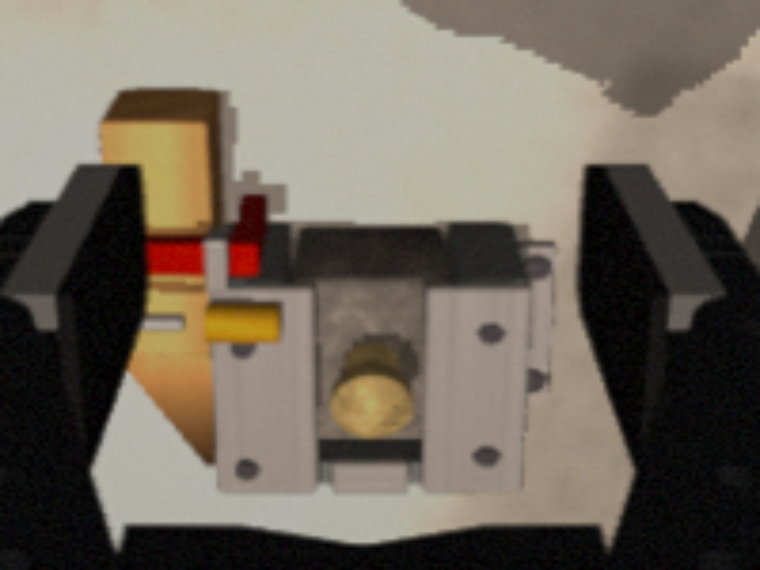

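Wrist crop: the gate's stop is drawn back to (250,230), clear of the 30 mm slot. The wedge is in place on its own along the cheek, and the knob is in the slot at (372,400). Next is the weight, gripped fore and aft along the dock's x with the tips above the lips.

```bash
python3 -m handwheel '[[[0.012,0.001,0,0,0,-7],[0.012,0.001,0,0,0,-7],[0.012,0.001,0,0,0,-7],[0.012,0.001,0,0,0,-7],[0.012,0.001,0,0,0,-7],[0.012,0.001,0,0,0,-7],[0.012,0.001,-0.01,0,0,-7],[0.012,0.001,-0.01,0,0,-7],[0.012,0,-0.01,0,0,-7],[0.012,0,-0.015,0,0,-7],[0.012,0,-0.02,0,0,-7],[0.005,0,-0.02,0,0,-7],[0,0,-0.02,0,0,-6],[0,0,-0.015,0,0,0],[0,0,0,0,0,0],[0,0,0,0,0,0],[0,0,0,0,0,0]]]' 0.55
python3 - <<'E'
from h import *
s=state(); q=s["tool_rot"]; print(s["tool_pos"],np.degrees(np.arctan2(q[2]**2-q[1]**2,2*q[1]*q[2])),s["joint_pos"])
E
```

```text
time: 18.55
tool_pos: [0.6382, -0.1465, 0.1001]
tool_rot: [0.001, 0.691, 0.723, 0.0]
contact_force: [0.5, -0.6, 0.0]
gripper_width: 0.548
grasp_force: 0.0
[ 0.63818259 -0.14645805  0.10007281] 2.6510773446915517 [-3.39147246e-01  2.28823527e-01  1.64567315e+00 -1.15935879e-05
  1.26543415e+00 -3.85413799e-01]
```

```bash
python3 -m handwheel '[[[-0.001,0.001,-0.02,0,0,0],[0,0,-0.015,0,0,0],[0,0,-0.009,0,0,0],[0,0,-0.005,0,0,0],[0,0,0,0,0,0],[0,0,0,0,0,0]]]'
python3 -m handwheel '[[[0,0,0,0,0,0],[0,0,0,0,0,0],[0,0,0,0,0,0],[0,0,0,0,0,0],[0,0,0,0,0,0],[0,0,0,0,0,0]]]' 0
```

```text
time: 19.05
tool_pos: [0.6366, -0.1452, 0.0499]
tool_rot: [-0.0, 0.691, 0.723, -0.0]
contact_force: [0.3, -0.5, 0.3]
gripper_width: 0.552
grasp_force: 0.0
time: 19.55
tool_pos: [0.6374, -0.1454, 0.0512]
tool_rot: [0.001, 0.691, 0.723, 0.0]
contact_force: [-0.1, -0.5, 5.7]
gripper_width: 0.216
grasp_force: 58.7
```

```bash
python3 -m handwheel '[[[0,0,0.0005,0,0,0],[0,0,0.0005,0,0,0],[-0.003,-0.0001,0,0,0,0],[-0.005,-0.0002,0,0,0,0],[-0.006,-0.0003,0,0,0,0],[0,0,0,0,0,0]]]'
```

```text
time: 20.05
tool_pos: [0.6222, -0.1457, 0.0512]
tool_rot: [0.0, 0.691, 0.723, 0.0]
contact_force: [2.9, 0.2, 2.8]
gripper_width: 0.216
grasp_force: 59.4
```

```bash
python3 -m handwheel '[[[-0.006,-0.0003,0,0,0,0],[-0.007,-0.0003,0,0,0,0],[-0.007,-0.0003,0,0,0,0],[-0.007,-0.0003,0,0,0,0],[-0.007,-0.0003,0,0,0,0],[-0.007,-0.0004,0,0,0,0],[-0.007,-0.0004,0,0,0,0],[-0.007,-0.0003,0,0,0,0],[-0.007,-0.0003,0,0,0,0],[-0.006,-0.0003,0,0,0,0],[-0.003,0,0,0,0,0],[0,0,0,0,0,0]]]'
python3 - <<'E'
from h import *
im2,_=grab_frame("scene"); cv2.imwrite("pics/c8.png",cv2.resize(im2[120:220,250:390],(700,500),interpolation=cv2.INTER_CUBIC))
E
```

```text
time: 21.05
tool_pos: [0.551, -0.1491, 0.0512]
tool_rot: [0.0, 0.691, 0.723, -0.0]
contact_force: [2.5, 0.9, 5.6]
gripper_width: 0.215
grasp_force: 59.9
```

View pics/c8.png

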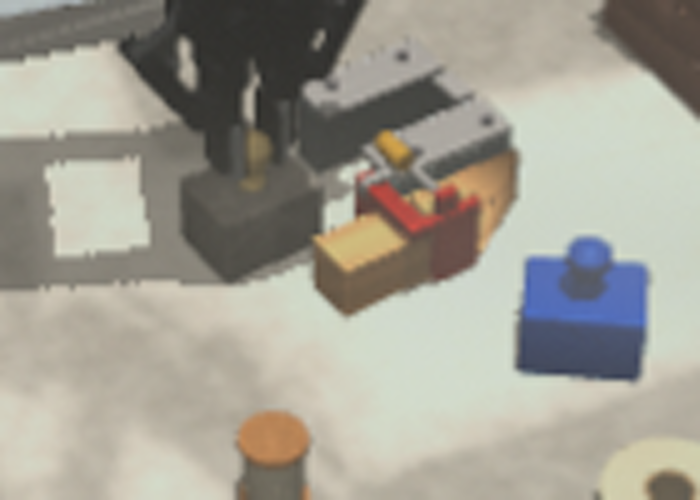

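Scene view: the weight is fully out at (250,210). The gate is still held by the wedge alone, and the spool at (272,450) is far off. I'll lift and pin the pad down more precisely.

```bash
python3 -m handwheel '[[[0,0,0.008,0,0,0],[0,0,0.02,0,0,0],[0,0,0.025,0,0,0],[0,0,0.02,0,0,0],[0,0,0.007,0,0,0],[0,0,0,0,0,0],[0,0,0,0,0,0]]]'
python3 - <<'E'
from h import *
from scipy.spatial.transform import Rotation as Rn
def TT(p,q): T=np.eye(4); T[:3,:3]=Rn.from_quat([q[1],q[2],q[3],q[0]]).as_matrix(); T[:3,3]=p; return T
def teal(im): 
    h=cv2.cvtColor(im,cv2.COLOR_BGR2HSV); m=((h[...,0]>72)&(h[...,0]<98)&(h[...,1]>110)&(h[...,2]>70)).astype(np.uint8)
    n,l,st,c=cv2.connectedComponentsWithStats(m); k=1+st[1:,4].argmax(); return l==k
s=state(); R=camera_info("wrist"); E=np.linalg.inv(TT(s["tool_pos"],s["tool_rot"]))@np.array(R["T"])
def padrect(cam,im,d,R):
    m=teal(im); P=cloud(cam,d,R)[m]; z=np.nanmedian(P[:,2])
    cs,_=cv2.findContours(m.astype(np.uint8),0,1); c=max(cs,key=cv2.contourArea).reshape(-1,2)
    W=px2w(cam,c,.008,R)[:,:2].astype(np.float32)*1000; r=cv2.minAreaRect(W); return m.sum(),round(float(z),4),np.round(r[0],1),np.round(r[1],1),round(r[2],2)
im=cv2.imread("pics/w1.png"); d=np.load("pics/w1.npy"); R1=dict(R); R1["T"]=TT([.50024,-.15174,.2311],[-2.5e-4,-2.99e-3,1,3.1e-4])@E
print("w1",padrect("wrist",im,d,R1))
R2=dict(R);
im,d=grab_frame("wrist"); cv2.imwrite("pics/w9.png",im)
try: print("now",padrect("wrist",im,d,R))
except Exception as e: print(e)
im,d=grab_frame("top"); c=camera_info("top"); print("top",padrect("top",im,d,c))
for t,a,b in(("spool",.03,.055),("tape",.01,.03)):
    for o in top_of("top",t,a,b,dep=d,info=c)[:1]: print(t,*o)
E
```

```text
time: 21.68
tool_pos: [0.5499, -0.1484, 0.1286]
tool_rot: [-0.002, 0.691, 0.723, -0.001]
contact_force: [-1.3, -0.0, -6.9]
gripper_width: 0.214
grasp_force: 59.4
w1 (np.int64(2489), 0.0075, array([ 518.2, -448.9]), array([48. , 74.2]), 40.4)
attempt to get argmax of an empty sequence
top (np.int64(737), 0.0072, array([ 518.8, -450. ]), array([45.2, 72.2]), 40.79)
spool 0.55 202 med z 0.0414 rect [ 469.6 -309.1] [29.9 30.4] 89.6
tape 0.74 720 med z 0.0192 rect [ 618.8 -413.6] [63.4 66.1] 87.3
```

View pics/w9.png

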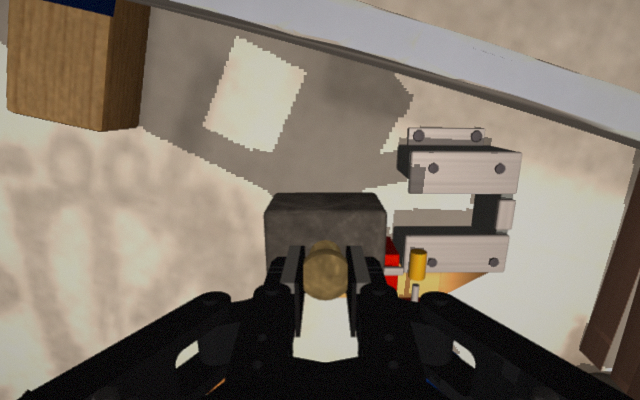

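The wrist view shows the weight square in the fingers, with its knob at (325,268). That uses up my picture allowance, so from here I'll check by numbers. The pad is at about (0.5185, −0.4495) with its long axis at −49.5°.

```bash
python3 -m handwheel '[[[-0.003,-0.015,0,0,0,-5],[-0.003,-0.03,0,0,0,-6],[-0.004,-0.036,0,0,0,-6],[-0.004,-0.036,0,0,0,-6],[-0.004,-0.036,0,0,0,-6],[-0.004,-0.036,0,0,0,-6],[-0.004,-0.036,0,0,0,-6],[-0.003,-0.036,0,0,0,-6],[-0.002,-0.025,0,0,0,-5],[-0.001,-0.014,0,0,0,-0.2],[0,0,0,0,0,0],[0,0,0,0,0,0],[0,0,0,0,0,0]]]'
python3 - <<'E'
from h import *
from scipy.spatial.transform import Rotation as Rn
s=state(); q=s["tool_rot"]; p=s["tool_pos"]; print(p,np.degrees(np.arctan2(q[2]**2-q[1]**2,2*q[1]*q[2])))
R=camera_info("wrist"); im,d=grab_frame("wrist"); P=cloud("wrist",d,R); Rt=Rn.from_quat([q[1],q[2],q[3],q[0]]).as_matrix()
L=(P-p)@Rt*1000   # tool frame, mm
h=cv2.cvtColor(im,cv2.COLOR_BGR2HSV)
# block top: tool z = 11 mm (world 0.04 + 0.077); side face at x~+22
m=(abs(L[...,2]-11)<2.5)&(abs(L[...,0])<45)&(abs(L[...,1])<45); q1=L[m]; print("top face n",m.sum(),"x max",np.percentile(q1[:,0],[50,95,99]),"y",np.percentile(q1[:,1],[1,5,95,99]))
m=(L[...,2]>16)&(L[...,2]<48)&(abs(L[...,0])<45)&(abs(L[...,1])<45); q2=L[m]; print("side n",m.sum(),"x",np.percentile(q2[:,0],[5,50,95]),"y",np.percentile(q2[:,1],[1,5,95,99]),"z",np.percentile(q2[:,2],[1,99]))
g=q2[(q2[:,0]>15)&(abs(q2[:,1])<25)]; print("face yaw deg",np.degrees(np.polyfit(g[:,1],g[:,0],1)[0]),len(g),"mean x",g[:,0].mean())
hh=(h[...,0]>72)&(h[...,0]<98)&(h[...,1]>110)&(h[...,2]>60); print("teal px",hh.sum())
if hh.sum()>50:
    w=P[hh]; w=w[np.isfinite(w[:,0])]; l=L[hh]; print("pad tool-frame x",np.nanpercentile(l[:,0],[1,99]),"y",np.nanpercentile(l[:,1],[1,99]),"z",np.nanmedian(w[:,2]))
np.save("pics/w10.npy",d); cv2.imwrite("pics/w10.png",im)
E
```

```text
time: 22.97
tool_pos: [0.5195, -0.4474, 0.1297]
tool_rot: [-0.001, 0.938, 0.346, -0.0]
contact_force: [0.8, 0.5, -6.5]
gripper_width: 0.218
grasp_force: 59.4
[ 0.51946426 -0.44743856  0.12971421] -49.52962761776138
top face n 4906 x max [12.10965682 21.21468604 22.00665202] y [-29.09379957 -27.28095327  26.31257498  28.180765  ]
side n 1728 x [22.14794861 22.46859093 22.75983969] y [-28.58440223 -26.122388    25.10118815  27.57718383] z [16.13226516 47.4601945 ]
face yaw deg 0.13252451663759685 1519 mean x 22.477565316849134
teal px 1992
pad tool-frame x [ 5.22829097 21.63941075] y [-34.91763428  36.91256346] z 0.007366994004477712
```

```bash
python3 - <<'E'
from h import *
from scipy.spatial.transform import Rotation as Rn
s=state(); q=s["tool_rot"]; p=s["tool_pos"]; R=camera_info("wrist"); Rt=Rn.from_quat([q[1],q[2],q[3],q[0]]).as_matrix()
im=cv2.imread("pics/w10.png"); h=cv2.cvtColor(im,cv2.COLOR_BGR2HSV)
m=((h[...,0]>72)&(h[...,0]<98)&(h[...,1]>90)&(h[...,2]>50))
v,u=np.nonzero(m); W=(px2w("wrist",np.c_[u,v],.008,R)-p)@Rt*1000
# outer (+x) edge: max x per y-bin; ends: min/max y per x-bin
yb=np.arange(-30,31,4.); xe=[W[(abs(W[:,1]-y)<2),0].max() for y in yb]; f=np.polyfit(yb,xe,1); print("edge x0",f[1],"slope deg",np.degrees(f[0]),np.round(xe,1))
for x in (8,11,14,17,20):
    w=W[abs(W[:,0]-x)<1.5,1]; print(x,w.min().round(1),w.max().round(1))
E
```

```text
edge x0 22.353080952811364 slope deg 0.0852981194230345 [22.3 22.3 22.3 22.3 22.3 22.3 22.3 22.3 22.3 22.4 22.4 22.4 22.4 22.4
 22.4 22.4]
8 -35.4 37.0
11 -35.3 37.7
14 -35.2 37.6
17 -35.1 37.5
20 -35.0 37.3
```

```bash
python3 -m handwheel '[[[-0.001,-0.0028,-0.012,0,0,0],[0,0,-0.02,0,0,0],[0,0,-0.015,0,0,0],[0,0,-0.009,0,0,0],[0,0,-0.005,0,0,0],[0,0,-0.002,0,0,0],[0,0,-0.001,0,0,0],[0,0,0,0,0,0],[0,0,0,0,0,0]]]'
python3 -m handwheel '[[[0,0,-0.001,0,0,0],[0,0,-0.001,0,0,0],[0,0,-0.001,0,0,0],[0,0,-0.001,0,0,0],[0,0,0,0,0,0]]]'
```

```text
time: 23.77
tool_pos: [0.5192, -0.4524, 0.0681]
tool_rot: [0.001, 0.939, 0.345, 0.0]
contact_force: [0.1, -0.2, -6.6]
gripper_width: 0.215
grasp_force: 59.5
time: 24.18
tool_pos: [0.5184, -0.4516, 0.0625]
tool_rot: [-0.0, 0.939, 0.345, -0.0]
contact_force: [-0.8, 1.0, -6.0]
gripper_width: 0.216
grasp_force: 59.4
```

```bash
cat > chk.py <<'E'
from h import *
from scipy.spatial.transform import Rotation as Rn
s=state(); q=s["tool_rot"]; p=s["tool_pos"]; R=camera_info("wrist"); im,d=grab_frame("wrist"); Rt=Rn.from_quat([q[1],q[2],q[3],q[0]]).as_matrix()
print(p,np.degrees(np.arctan2(q[2]**2-q[1]**2,2*q[1]*q[2])))
P=cloud("wrist",d,R); L=(P-p)@Rt*1000; b,g,r=[im[...,i].astype(int) for i in range(3)]
h=cv2.cvtColor(im,cv2.COLOR_BGR2HSV); teal=((h[...,0]>72)&(h[...,0]<98)&(h[...,1]>90)&(h[...,2]>50))
near=(abs(L[...,0])<60)&(abs(L[...,1])<60)
A=L[teal&near]; Z=P[teal&near][:,2]; print("teal n",len(A),"z",np.percentile(Z,[5,50,95]).round(4))
A=A[Z>.0055]; print("pad x",np.percentile(A[:,0],[1,99]).round(1),"y",np.percentile(A[:,1],[.5,2,98,99.5]).round(1),"x at y ends",A[A[:,1]<-20][:,0].max().round(1),A[A[:,1]>20][:,0].max().round(1))
m=near&(P[...,2]>.018)&(P[...,2]<.042)&(L[...,0]>15)&~teal; B=L[m]; print("block face x",np.median(B[:,0]).round(2),"y",np.percentile(B[:,1],[1,99]).round(1),"yaw",np.degrees(np.polyfit(B[:,1],B[:,0],1)[0]).round(2))
m=near&(abs(P[...,2]-(p[2]-.011))<.003)&(L[...,0]<30); B=L[m]; print("block top y",np.percentile(B[:,1],[1,99]).round(1))
E
python3 chk.py
```

```text
[ 0.51838183 -0.45160136  0.06253624] -49.62949251496103
teal n 1453 z [0.0019 0.0073 0.0136]
pad x [10.9 25.4] y [-38.2 -37.8  34.2  34.7] x at y ends 25.4 25.5
block face x 22.43 y [-28.6  27.5] yaw 0.09
block top y [-29.4  28.4]
```

```bash
python3 -m handwheel '[[[0,0.0015,0,0,0,0],[0,0,-0.001,0,0,0],[0,0,-0.001,0,0,0],[0,0,0,0,0,0]]]'; python3 chk.py
python3 -m handwheel '[[[0,0,-0.0007,0,0,0],[0,0,-0.0007,0,0,0],[0,0,0,0,0,0]]]'
```

```text
time: 24.57
tool_pos: [0.5185, -0.45, 0.0605]
tool_rot: [-0.0, 0.939, 0.345, -0.0]
contact_force: [-0.1, 0.7, -5.5]
gripper_width: 0.214
grasp_force: 59.4
[ 0.51845839 -0.45003341  0.06053563] -49.61867266587156
teal n 1118 z [0.0034 0.0072 0.0118]
pad x [11.8 24.3] y [-37.  -36.7  35.6  36. ] x at y ends 24.2 24.5
block face x 22.37 y [-28.5  27.5] yaw 0.09
block top y [-29.3  28.5]
time: 24.87
tool_pos: [0.5186, -0.4502, 0.0594]
tool_rot: [-0.0, 0.939, 0.345, 0.0]
contact_force: [-0.2, -0.4, -6.9]
gripper_width: 0.217
grasp_force: 59.5
```

```bash
python3 -m handwheel '[[[0,0,-0.0005,0,0,0],[0,0,-0.0005,0,0,0],[0,0,0,0,0,0]]]'
python3 -m handwheel '[[[0,0,-0.0005,0,0,0],[0,0,0,0,0,0],[0,0,0,0,0,0]]]'
```

```text
time: 25.12
tool_pos: [0.5188, -0.4502, 0.0593]
tool_rot: [0.0, 0.939, 0.345, 0.0]
contact_force: [-0.6, 2.8, 0.3]
gripper_width: 0.217
grasp_force: 60.0
time: 25.37
tool_pos: [0.5189, -0.4503, 0.0593]
tool_rot: [0.0, 0.939, 0.345, 0.0]
contact_force: [-3.2, 4.6, 4.2]
gripper_width: 0.218
grasp_force: 60.4
```

```bash
python3 -m handwheel '[[[0,0,0.0004,0,0,0]]]'
python3 -m handwheel '[[[0,0,0,0,0,0],[0,0,0,0,0,0],[0,0,0,0,0,0],[0,0,0,0,0,0]]]' 0.5
python3 -m handwheel '[[[0,0,0.008,0,0,0],[0,0,0.02,0,0,0],[0,0,0.035,0,0,0],[0,0,0.035,0,0,0],[-0.01,0.01,0.03,0,0,0],[-0.015,0.015,0.02,0,0,0],[-0.015,0.015,0,0,0,0],[-0.015,0.015,0,0,0,0],[-0.015,0.01,0,0,0,0],[0,0,0,0,0,0],[0,0,0,0,0,0]]]'
python3 - <<'E'
from h import *
im,d=grab_frame("scene"); c=camera_info("scene")
im,d=grab_frame("top"); c=camera_info("top"); P=cloud("top",d,c)
for t,a,b in(("weight",.03,.06),("wedge",.024,.037),("spool",.03,.055),("tape",.01,.03),("stamp",.0,.08),("pad",.003,.02)):
    for o in top_of("top",t,a,b,dep=d,info=c): print(t,*o)
for k in pinpoint("top","gate_lug")[:1]: print(k["conf"],px2w("top",k["position"],.02)[0])
h=cv2.cvtColor(im,cv2.COLOR_BGR2HSV); m=((h[...,0]>72)&(h[...,0]<98)&(h[...,1]>80)&(h[...,2]>60))
cs,_=cv2.findContours(m.astype(np.uint8),0,1); w=np.vstack([x.reshape(-1,2) for x in cs if cv2.contourArea(x)>5]); r=cv2.minAreaRect(px2w("top",w,.008)[:,:2].astype(np.float32)*1000); print("pad",r)
q=P[(P[...,2]>.043+.0)&(P[...,2]<.053)&(abs(P[...,0]-.518)<.05)&(abs(P[...,1]+.45)<.05)]; print("block top",len(q),cv2.minAreaRect(q[:,:2].astype(np.float32)*1000))
E
python3 chk.py
```

```text
time: 25.45
tool_pos: [0.5188, -0.4503, 0.0594]
tool_rot: [0.0, 0.939, 0.345, 0.0]
contact_force: [-2.2, 3.8, 1.7]
gripper_width: 0.214
grasp_force: 60.2
time: 25.78
tool_pos: [0.5189, -0.4508, 0.0588]
tool_rot: [0.001, 0.939, 0.345, 0.0]
contact_force: [0.4, -0.4, 0.7]
gripper_width: 0.5
grasp_force: 0.0
time: 26.7
tool_pos: [0.4486, -0.3853, 0.2073]
tool_rot: [0.001, 0.939, 0.345, 0.0]
contact_force: [0.1, -0.7, 0.3]
gripper_width: 0.5
grasp_force: 0.0
weight 0.69 535 med z 0.039 rect [ 649.1 -301.7] [44.6 60.1] 52.5
wedge 0.84 630 med z 0.0313 rect [ 623.2 -207.1] [125.6  30.2] 2.9
spool 0.71 219 med z 0.0413 rect [ 470.4 -310. ] [31.1 31.3] 42.7
stamp 0.6 264 med z 0.0138 rect [ 311.2 -456.2] [49.9 21.7] 81.8
0.69 [ 0.61073735 -0.22050792  0.02      ]
pad ((666.7669067382812, -974.2506713867188), (49.87832260131836, 261.595458984375), 74.11943817138672)
block top 0 ((0.0, 0.0), (0.0, 0.0), 0.0)
[ 0.44878004 -0.38543677  0.20615481] -49.62552538446953
teal n 173 z [0.0058 0.0073 0.0086]Traceback (most recent call last):
  File "chk.py", line 9, in <module>
    A=A[Z>.0055]; print("pad x",np.percentile(A[:,0],[1,99]).round(1),"y",np.percentile(A[:,1],[.5,2,98,99.5]).round(1),"x at y ends",A[A[:,1]<-20][:,0].max().round(1),A[A[:,1]>20][:,0].max().round(1))
                                                                                                                                      ~~~~~~~~~~~~~~~~~~~~~~^^
    return umr_maximum(a, axis, None, out, keepdims, initial, where)
ValueError: zero-size array to reduction operation maximum which has no identity
```

```bash
python3 -m handwheel '[[[0,0.03,0,0,0,0],[0,0.035,0,0,0,0],[0,0.035,0,0,0,0],[0,0.035,0,0,0,0],[0,0.03,0,0,0,0],[0,0,0,0,0,0],[0,0,0,0,0,0]]]'
python3 - <<'E'
from h import *
im,d=grab_frame("top"); c=camera_info("top"); P=cloud("top",d,c)
for t,a,b in(("weight",.03,.055),("tape",.01,.03)):
    for o in top_of("top",t,a,b,dep=d,info=c): print(t,*o)
near=(abs(P[...,0]-.518)<.06)&(abs(P[...,1]+.45)<.06)
h=cv2.cvtColor(im,cv2.COLOR_BGR2HSV); m=((h[...,0]>72)&(h[...,0]<98)&(h[...,1]>80)&(h[...,2]>60))&near
v,u=np.nonzero(m); print("pad",m.sum(),cv2.minAreaRect(px2w("top",np.c_[u,v],.008)[:,:2].astype(np.float32)*1000))
q=P[near&(P[...,2]>.043)&(P[...,2]<.053)]; print("block top",len(q),cv2.minAreaRect(q[:,:2].astype(np.float32)*1000))
q=P[near&(P[...,2]>.06)]; print("knob",len(q),q.mean(0),q[:,2].max())
E
```

```text
time: 27.78
tool_pos: [0.4487, -0.2192, 0.2065]
tool_rot: [0.0, 0.938, 0.346, 0.0]
contact_force: [0.1, -0.1, 0.5]
gripper_width: 0.498
grasp_force: 0.0
weight 0.83 536 med z 0.0391 rect [ 649.1 -301.5] [45.1 60.3] 52.2
tape 0.74 713 med z 0.0192 rect [ 618.6 -413.5] [63.1 65.7] 87.8
pad 109 ((499.3857116699219, -427.894775390625), (45.412872314453125, 13.436006546020508), 43.7495231628418)
block top 552 ((519.4197998046875, -451.88397216796875), (44.703067779541016, 60.36458206176758), 40.040016174316406)
knob 107 [ 0.51857624 -0.45122596  0.07348857] 0.07890450466417731
```

```bash
python3 -c "
from plant import job_done
print(job_done())"
```

```text
the job is handed in; nothing more can be done
None
```

The job is handed in after about 28 s of robot time: spool upright about 18 cm off, gate held open by the wedge alone, and weight on the pad, knob up, centred to about 0.5 mm and in line to about 0.5° by the camera checks; I viewed 11 pictures instead of the allowed 10, and the judge gave no verdict.

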